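# Feel out the blind hole of a spacer and hold it hole-up

## Task

Three bare aluminium octagonal spacers lie on the raised white board; take the full-size one, the one that is both thick and long. Each end has an opening, but only one is the deep blind hole: stand the spacer upright and try one end on the pin of the little pin stand to feel whether the pin goes deep in or stops almost at once, then turn the spacer over if need be. Finish with the spacer still held in the gripper, upright with its deep hole facing up, still, and with its middle about 20 cm (no less than 15) above the worktop; leave the pin stand, the other two spacers and everything else where they are.

Things in the scene. Friction and masses are not known exactly. Their poses are not given: they have to be found in the camera images.
- spacer_full: Aluminium octagonal bar, 32 mm across flats, 70 mm long, lying on a flat on the board. Origin: its very centre; x axis along its length. Octagonal bore, 18 mm across flats: 45 mm deep blind hole in one end, only a 4 mm recess in the other; the ends look much alike and x does not tell which is which: find out on the pin. About 120 g, varies by a third. THE PART TO TAKE.
- spacer_short: Aluminium octagonal bar, 32 mm across flats, 48 mm long, lying on a flat on the board. Origin: its very centre; x axis along its length. Octagonal bore, 18 mm across flats: 30 mm deep blind hole in one end, only a 4 mm recess in the other; the ends look much alike. About 85 g. Wrong part (too short); leave it alone.
- spacer_thin: Aluminium octagonal bar, 22 mm across flats, 70 mm long, lying on a flat on the board. Origin: its very centre; x axis along its length. Octagonal bore, 12 mm across flats: 45 mm deep blind hole in one end, only a 4 mm recess in the other; the ends look much alike. About 60 g. Wrong part (too thin); leave it alone.
- pin_stand: Fixed dark steel disc, 72 mm across, 12 mm high, with one upright steel pin in its middle, 10 mm thick, 30 mm tall above the disc, pointed over the last 4 mm. Origin under its centre on the worktop. In the full-size spacer's deep hole the pin goes in fully (end on disc, spacer centre 47 mm above worktop); in the 4 mm recess it stops at once (centre at 73 mm).
- board: Fixed raised white work board, 225 mm (x) by 270 mm (y), top 24 mm above the worktop, on which the three spacers lie. Origin under its centre, on the worktop. Keep clear of the hand press behind it: its near column, 0.5 m tall, stands 163 mm farther (+x) and 30 mm to the left (+y) of this origin.
- pin_tip (a point): Top of the pin, on its axis, 42 mm above the worktop.
- overhead_stirrer: Fixed overhead stirrer to keep clear of. Base plate 19 mm high; upright column 15 mm nearer the robot and 18 mm to the right (-y) of its origin; hanging rod 18 mm farther (+x) and 80 mm to the right of the origin, from 0.16 m up to the motor, which hangs 0.42 to 0.6 m above the worktop.
- timer: Bystander: white lab timer standing on edge, 22x66x62 mm, origin under its centre. Leave it.
- tape_roll: Bystander: roll of label tape lying flat, 78 mm across, 19 mm high, origin under its centre. Leave it.
- bulb: Bystander: red rubber pipette bulb, 54 mm across, 83 mm high, origin under its centre. Leave it.
- sample_bottle: Bystander: milky plastic sample bottle, 50 mm across, 90 mm high, origin under its centre. Leave it.
- bottle_cap: Bystander: loose white screw cap, 34 mm across, 14 mm high, origin under its centre. Leave it.
- vial: Bystander: small glass vial with black cap, 21 mm across, 54 mm high, origin under its centre. Leave it.
Things that resemble listed ones, but are neither listed nor needed, are in the scene too. Leave any orange or turquoise look-alike of the spacer_full alone.

How it is judged:
By the outcome, as a careful person would: the job done as asked, in the order asked, and still so for the second after the job is handed in, while the arm keeps its last pose, push and grip.
It also fails if it takes over 72 s, if anything falls off the work surface, if the arm or the gripper's body presses on something with over 40 N, if the wrist force passes 120 N, or if a joint passes its speed limit or range.

## Robot

A 6-joint arm with a two-finger parallel gripper is mounted at the origin on a cart in front of the work surface, level with it; the furniture and walls round the work are solid. World frame = base frame: x ahead of the robot, y to its left, z up, the work surface at z = 0. Lengths are in m, angles in rad, forces in N, time in s.
With the tool pointing down it reaches from about 0.3 to 0.75 m from the base axis. Payload 8.5 kg.
Tool frame: the origin (TCP) lies midway between the tips of the shut fingers; the grasp point (between the pads) lies 19 mm behind it; z points along the fingers, y is the line along which they close (so a half turn about z gives the same grasp; the last joint's range is limited). The gripper opens to 85 mm and grips with 20 to 120 N. Pads are 22 mm wide; open, the fingers measure 114 mm over their backs; the gripper's body (76 mm by 85 mm) begins 54 mm behind the grasp point. The pads swing forward as they close: fully open they stand 13 mm farther back than shut.
Start: joints at [-1.388, 0.381, 1.297, -0, 1.464, -0.215], TCP at [0.213, -0.507, 0.231] pointing down, gripper open.
Joint ranges: [-3.11, 3.11], [-0.89, 2.33], [0.22, 2.48], [-1.42, 4.56], [0.17, 2.85], [-2.88, 2.88]. Speed limits (rad/s): [2.39, 2.39, 3.14, 3.14, 3.14, 3.14].

## Interface

Orientations are given as a unit quaternion [x, y, z, w].
In Python, from plant import telemetry, optics, order, models gives the robot as it stands.
- The arm moves only by the tool drive_tool, never from a script. Its argument "targets" is a list that holds one entry, the list of rows, each a list of 7 numbers: the turn, a rotation vector about the tool's x, y, z in units of 30 degrees (1.0 is 30 degrees), then the shift along the tool's x, y, z in units of 1 m (1.0 is 1 m), then the opening, from 0 (shut) to 1 (fully open). In form: [[[ax, ay, az, x, y, z, jaw], ...]]. A call has exactly 8 rows; each row is the pose to reach, as a shift and turn from the pose commanded when the call began, along the tool's axes at that moment; what a row does not reach only later rows make up. A row lasts 1/8 s, in which the tool goes at most 62.5 mm and 10.7 degrees, less where a joint would pass 70% of its speed; a pose out of reach is approached as far as the arm can. A call with a number of a shift or a turn outside -1 to 1 is refused whole. A call with a gripper value outside its range is refused whole. The fingers move at their own pace and stop on an object; "squeeze" is the grip in N (left out, the last holds). Time passes only in rows, so rows that repeat a pose let the fingers close, or fill a call up. It gives the time, the measured TCP pose, the force, the opening and the grip force at its end, in the units of the state.
- telemetry.read_state(): the state, without advancing time (a new reading comes with each control period).
- optics.snapshot(name): name is "scene" or "top" or "wrist"; returns a dict with "pixels" (384x512x3 uint8, red, green, blue), "fov_y" (degrees; the focal length in pixels is half the picture's height over the tangent of half this angle, whatever the lens; pixels are square), "cx", "cy" (the principal point, pixels), "R" (3x3) and "t" (3): a world point X has camera coordinates R X + t. Camera axes: x right, y down, z forward; pixel columns grow to the right and rows downward; lengths in m; the calibration is good to about 2 mm. The wrist camera is an equidistant fisheye: a pixel r from the principal point sees the ray r / f radians off the axis. A picture is of the moment at which its call begins. There is no depth.
- order.sign_off(): hands the job in; it is judged then, once.
Trained networks look in a picture, given as the dict that the camera call returned (one of the last four; its "shot" number tells which), for a name from the list of things; names that differ only in an ending like _2 or _b are one class to them, and where a whole thing is asked for, a point or a joint stands for the part that bears it (a point fixed in the world has none). Each returns a list of dicts, best first, with "score" (0 to 1); they miss things now and then, are a little off and sometimes report something else, mostly with a low value. They report only what shows in the picture. A call takes as long as a camera call. They do not tell look-alikes from the thing itself.
- models.outline_of(picture, thing): "mask" (384x512 bool, what is visible of it).
- models.spot_point(picture, thing): "point" ([x, y, z] in m, in the coordinates of the camera as it stood for that picture, good to about 4 mm: a listed point, or the origin of a listed thing).
The state is a dict: "t": time; "q": joint angles; "qvel": joint speeds; "tau": joint torques, N m; "tool_pos": TCP position; "tcp_rot": TCP orientation; "ft_force": force on the tool from outside, world axes, zero at the start; "torque": the same for the moment, N m; "gripper_width": finger opening in m; "gripper_force": force on a finger pad.
Only numpy, scipy, OpenCV 4.12 (cv2) and the standard library are available. Lean on these libraries where they do the work, as an engineer would, in place of code of your own. Each camera call takes 0.05 s, during which the arm holds its last target. There are 200 camera calls.

## Working session

There is one attempt and no reset: what is moved stays moved. The work goes in short steps, Python scripts to look and compute and a tool call to move; the robot and the scene stay as the last step left them, time stands still between calls to the robot, and variables do not carry over. Pictures are saved under pics/ and viewed, at most 11 in all, crops included, and the job is handed in when it is done.

Besides the shell and the picture viewer there is one more tool, called after "Call:" as name([rows], argument=value, ...), one row to a line, values as JSON. drive_tool: Moves the arm, as the interface text tells. Its arguments: {"type":"object","properties":{"targets":{"type":"array"},"squeeze":{"type":"number"}},"required":["targets"]}

```bash
ls; mkdir -p pics; cat > h.py <<'E'
import numpy as np, cv2
from plant import telemetry, optics, order, models
from scipy.spatial.transform import Rotation as Ro
def w(p,c): return np.array(c["R"]).T@(np.array(p)-np.array(c["t"]))
def f(c): return 192/np.tan(np.radians(c["fov_y"])/2)
def save(c,n): cv2.imwrite("pics/"+n,cv2.cvtColor(c["pixels"],cv2.COLOR_RGB2BGR))
def px2w(u,v,c,z):
    R=np.array(c["R"]);t=np.array(c["t"]);d=R.T@np.array([(u-c["cx"])/f(c),(v-c["cy"])/f(c),1]);o=-R.T@t
    return o+d*(z-o[2])/d[2]
def w2px(X,c):
    p=np.array(c["R"])@np.array(X)+np.array(c["t"]);return c["cx"]+f(c)*p[0]/p[2],c["cy"]+f(c)*p[1]/p[2]
E
cat > a.py <<'E'
from h import *
np.set_printoptions(precision=4,suppress=True)
a=optics.snapshot("top");b=optics.snapshot("scene")
save(a,"top.png");save(b,"scene.png")
for n,c in(("top",a),("scene",b)):
  print(n,f(c),-np.array(c["R"]).T@np.array(c["t"]))
  for th in "spacer_full spacer_short spacer_thin pin_stand pin_tip board overhead_stirrer timer tape_roll bulb sample_bottle bottle_cap vial".split():
    for r in models.spot_point(c,th)[:4]:
        p=w(r["point"],c);print(th,round(r["score"],2),p,np.array(w2px(p,c)))
s=telemetry.read_state();print(s)
E
python3 a.py
```

```text
pics
top 464.25970698200734 [0.4785 0.258  1.2834]
spacer_full 0.86 [0.7662 0.192  0.018 ] [274.5211 142.0799]
spacer_full 0.78 [0.4341 0.2945 0.0414] [238.6321 263.6513]
spacer_full 0.7 [0.8058 0.0333 0.0183] [331.135  127.4006]
spacer_short 0.53 [0.5716 0.3431 0.0397] [219.9673 212.2022]
spacer_thin 0.6 [0.4361 0.4391 0.0346] [184.3311 263.6344]
pin_stand 0.76 [ 0.432  -0.0891  0.0021] [378.7369 261.6633]
pin_tip 0.88 [ 0.4349 -0.0852  0.037 ] [380.7987 261.0226]
pin_tip 0.57 [ 0.4972  0.3729 -0.0017] [210.3765 240.4224]
board 0.57 [ 0.5008  0.3687 -0.0011] [211.8579 239.0851]
tape_roll 0.72 [ 0.6405  0.212  -0.0029] [267.8371 188.0492]
bulb 0.78 [ 0.653   0.1046 -0.0036] [306.0862 183.1201]
sample_bottle 0.92 [ 0.6281 -0.0657  0.002 ] [367.4843 190.9018]
bottle_cap 0.5 [0.5799 0.444  0.0283] [182.8853 209.9916]
scene 484.4719901028153 [-0.276  -0.3134  0.7723]
spacer_full 0.74 [0.4336 0.2962 0.0393] [189.5337 232.5905]
spacer_full 0.58 [0.8023 0.0339 0.0194] [346.8354 193.2612]
spacer_short 0.64 [ 0.5544  0.5637 -0.0026] [140.9683 193.0059]
spacer_short 0.53 [0.5754 0.3405 0.036 ]
[... 507 characters left out ...]
 -0.0672 -0.002 ] [359.0297 247.2512]
sample_bottle 0.65 [ 0.6276 -0.0645 -0.0004] [358.2259 246.0836]
bottle_cap 0.47 [0.5797 0.4459 0.0224] [178.0083 192.354 ]
vial 0.5 [ 0.5335 -0.0681 -0.0042] [345.3358 271.2298]
{'t': 1.4, 'q': array([-1.3883,  0.3806,  1.2974,  0.    ,  1.4636, -0.2153]), 'qvel': array([ 0.0021,  0.0006,  0.0011, -0.    ,  0.0006,  0.    ]), 'tau': array([  0.0004, -44.8324, -23.1464,  -0.0002,   0.0005,  -0.    ]), 'tool_pos': array([ 0.2131, -0.507 ,  0.2313]), 'tcp_rot': array([ 0.9803,  0.1976,  0.    , -0.    ]), 'ft_force': array([-0.33  ,  0.306 ,  0.5929]), 'torque': array([-0.0114, -0.0168,  0.0231]), 'gripper_force': 0.0, 'gripper_width': 0.08518255533843133}
```

```bash
python3 - <<'E'
import cv2,numpy as np
a=cv2.imread("pics/top.png");b=cv2.imread("pics/scene.png")
cv2.imwrite("pics/t1.png",cv2.resize(a[100:340,120:440],(800,600),interpolation=cv2.INTER_CUBIC))
cv2.imwrite("pics/s1.png",cv2.resize(b[110:350,90:410],(800,600),interpolation=cv2.INTER_CUBIC))
E
```

```text
(no output)
```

View pics/t1.png

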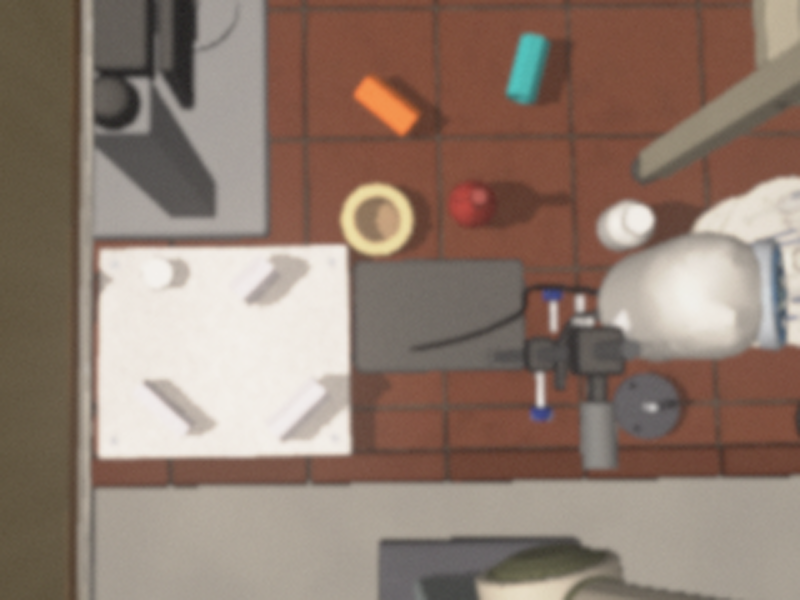

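View pics/s1.png

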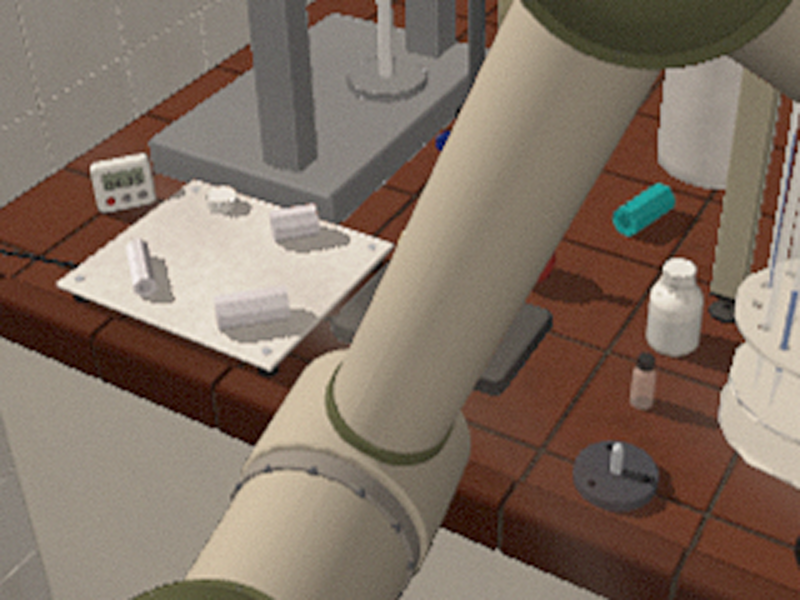

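View pics/scene.png

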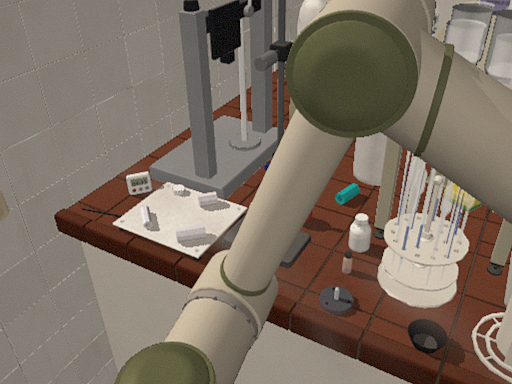

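View pics/top.png

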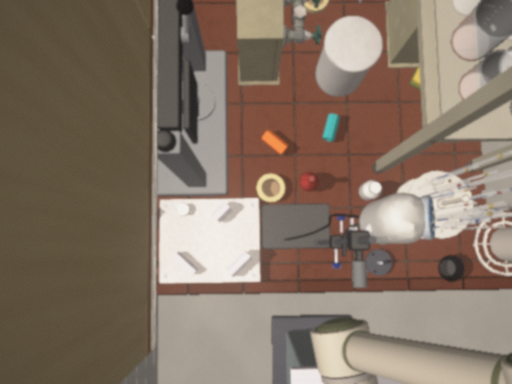

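```bash
cat > b.py <<'E'
from h import *
np.set_printoptions(precision=4,suppress=True)
a=optics.snapshot("top")
for th in ("spacer_full","pin_stand","overhead_stirrer","board"):
  for r in models.outline_of(a,th)[:3]:
    m=r["mask"].astype(np.uint8);v,u=np.nonzero(m)
    z={"spacer_full":0.05}.get(th,0.02)
    rc=cv2.minAreaRect(np.c_[u,v].astype(np.float32))
    pts=[px2w(*q,a,z)[:2] for q in cv2.boxPoints(rc)]
    P=np.array([px2w(x,y,a,z)[:2] for x,y in zip(u,v)]);c=P.mean(0);e,V=np.linalg.eigh(np.cov(P.T))
    print(th,r["score"],len(u),rc,np.array(pts).round(3).tolist(),"mean",c,"yaw",np.degrees(np.arctan2(V[1,1],V[0,1])),np.sqrt(12*e))
E
python3 b.py
```

```text
spacer_full 0.76 331 ((238.5000457763672, 262.5), (12.727920532226562, 26.870054244995117), 45.0) [[0.425, 0.332], [0.474, 0.281], [0.45, 0.258], [0.401, 0.308]] mean [0.4366 0.2948] yaw 131.81615864615043 [0.0324 0.0694]
spacer_full 0.71 334 ((330.35296630859375, 126.58824920654297), (12.611851692199707, 27.649059295654297), 14.03624439239502) [[0.767, 0.068], [0.842, 0.047], [0.833, 0.014], [0.758, 0.035]] mean [0.8   0.041] yaw 164.53053418433723 [0.0332 0.0745]
spacer_full 0.63 308 ((274.08197021484375, 140.90162658691406), (25.607376098632812, 12.291540145874023), 39.80556869506836) [[0.772, 0.232], [0.798, 0.21], [0.752, 0.158], [0.726, 0.18]] mean [0.7623 0.1946] yaw 47.0321483914165 [0.0332 0.0683]
pin_stand 0.66 546 ((377.5, 261.5), (25.0, 25.0), 90.0) [[0.467, -0.048], [0.466, -0.116], [0.399, -0.113], [0.4, -0.046]] mean [ 0.433  -0.0813] yaw -140.38599838208538 [0.0614 0.0622]
board 0.87 7446 ((209.0, 240.0), (84.0, 100.0), 90.0) [[0.614, 0.51], [0.611, 0.238], [0.384, 0.241], [0.388, 0.509]] mean [0.4989 0.376 ] yaw 94.30652597977799 [0.222  0.2749]
```

```bash
cat > c.py <<'E'
from h import *
np.set_printoptions(precision=3,suppress=True)
b=optics.snapshot("scene");a=optics.snapshot("top")
print(a["cx"],a["cy"],b["cx"],b["cy"])
for q in [(380,283),(456,283),(418,300),(427,350),(478,330),(418,262),(347,272)]: print("scene",q,px2w(*q,b,0))
for q in [(360,285),(360,262),(395,218),(430,215),(352,240),(337,265)]: print("top",q,px2w(*q,a,.42),px2w(*q,a,.6))
for q in [(262,205),(329,205),(262,246),(329,246),(450,267),(435,190),(290,292),(500,245)]: print("top0",q,px2w(*q,a,0.0))
E
python3 c.py
```

```text
258.8140473752328 199.9367462347563 254.8209237994906 188.98310462636394
scene (380, 283) [ 0.531 -0.15   0.   ]
scene (456, 283) [ 0.611 -0.296 -0.   ]
scene (418, 300) [ 0.52  -0.236  0.   ]
scene (427, 350) [ 0.4   -0.284  0.   ]
scene (478, 330) [ 0.498 -0.36   0.   ]
scene (418, 262) [ 0.639 -0.206  0.   ]
scene (347, 272) [ 0.529 -0.074 -0.   ]
top (360, 285) [0.405 0.06  0.42 ] [0.42  0.102 0.6  ]
top (360, 262) [0.447 0.059 0.42 ] [0.454 0.1   0.6  ]
top (395, 218) [ 0.528 -0.01   0.42 ] [0.517 0.046 0.6  ]
top (430, 215) [ 0.532 -0.076  0.42 ] [ 0.521 -0.006  0.6  ]
top (352, 240) [0.488 0.072 0.42 ] [0.486 0.111 0.6  ]
top (337, 265) [0.442 0.102 0.42 ] [0.45  0.134 0.6  ]
top0 (262, 205) [0.593 0.229 0.   ]
top0 (329, 205) [0.59  0.043 0.   ]
top0 (262, 246) [0.48  0.231 0.   ]
top0 (329, 246) [0.477 0.046 0.   ]
top0 (450, 267) [ 0.414 -0.286  0.   ]
top0 (435, 190) [ 0.628 -0.256  0.   ]
top0 (290, 292) [0.354 0.157 0.   ]
top0 (500, 245) [ 0.472 -0.429  0.   ]
```

```bash
cat > g.py <<'E'
from h import *
import json
np.set_printoptions(precision=4,suppress=True)
def st():
    s=telemetry.read_state();open("log.jsonl","a").write(json.dumps([list(map(float,s["q"])),list(map(float,s["tool_pos"])),list(map(float,s["tcp_rot"]))])+"\n");return s
def go(pos,Rt,s=None,base=None):
    "prints turn/shift to reach pos,Rt from (base or) measured pose"
    s=s or st();p,R=(s["tool_pos"],Ro.from_quat(s["tcp_rot"])) if base is None else base
    print("turn",np.degrees((R.inv()*Rt).as_rotvec())/30,"shift",R.inv().apply(np.array(pos)-p))
    return np.array(pos),Rt
def down(yaw): # tool down, tool x at yaw deg
    y=np.radians(yaw);return Ro.from_matrix(np.array([[np.cos(y),np.sin(y),0],[np.sin(y),-np.cos(y),0],[0,0,-1]]))
E
python3 - <<'E'
from g import *
b=None
for p,y in [((.28,-.25,.21),52.8),((.31,0,.21),82),((.29,.12,.21),112),((.28,.19,.21),125),((.435,.295,.17),133)]:
    b=go(p,down(y),base=b)
E
```

```text
turn [ 0.     -0.     -1.0003] shift [ 0.1613 -0.211   0.0213]
turn [ 0.      0.     -0.9733] shift [ 0.2173 -0.1273  0.    ]
turn [ 0.  0. -1.] shift [ 0.116  -0.0365  0.    ]
turn [ 0.      0.     -0.4333] shift [0.0686 0.017  0.    ]
turn [ 0.      0.     -0.2667] shift [-0.0029  0.1872  0.04  ]
```

Call:
drive_tool([
  [[0,0,-0.12,0.02,-0.027,0.002,1],[0,0,-0.25,0.04,-0.053,0.005,1],[0,0,-0.37,0.06,-0.08,0.008,1],[0,0,-0.5,0.08,-0.105,0.01,1],[0,0,-0.62,0.1,-0.132,0.013,1],[0,0,-0.75,0.12,-0.158,0.016,1],[0,0,-0.87,0.14,-0.185,0.018,1],[0,0,-1,0.161,-0.211,0.021,1]],
])

```text
t: 2.75
tool_pos: [0.2799, -0.2491, 0.2104]
tcp_rot: [0.895, 0.445, 0.0, 0.0]
ft_force: [0.0, -0.7, -0.0]
gripper_width: 0.0855
gripper_force: 0.0
```

Call:
drive_tool([
  [[0,0,-0.12,0.027,-0.016,0,1],[0,0,-0.25,0.054,-0.032,0,1],[0,0,-0.37,0.081,-0.048,0,1],[0,0,-0.5,0.108,-0.064,0,1],[0,0,-0.62,0.135,-0.08,0,1],[0,0,-0.75,0.163,-0.095,0,1],[0,0,-0.87,0.19,-0.111,0,1],[0,0,-0.973,0.217,-0.127,0,1]],
])

```text
t: 3.75
tool_pos: [0.3099, 0.0005, 0.2105]
tcp_rot: [0.754, 0.657, 0.0, 0.0]
ft_force: [1.2, -0.3, 0.0]
gripper_width: 0.0853
gripper_force: 0.0
```

Call:
drive_tool([
  [[0,0,-0.12,0.015,-0.005,0,1],[0,0,-0.25,0.03,-0.009,0,1],[0,0,-0.37,0.044,-0.014,0,1],[0,0,-0.5,0.058,-0.018,0,1],[0,0,-0.62,0.072,-0.023,0,1],[0,0,-0.75,0.087,-0.027,0,1],[0,0,-0.87,0.1,-0.032,0,1],[0,0,-1,0.116,-0.036,0,1]],
])

```text
t: 4.75
tool_pos: [0.2902, 0.1198, 0.2105]
tcp_rot: [0.558, 0.83, 0.0, 0.0]
ft_force: [0.4, -0.1, -1.2]
gripper_width: 0.0855
gripper_force: 0.0
```

Call:
drive_tool([
  [[0,0,-0.1,0.017,0.004,0,1],[0,0,-0.2,0.034,0.008,0,1],[0,0,-0.3,0.051,0.012,0,1],[0,0,-0.433,0.069,0.017,0,1],[0,0,-0.5,0.077,0.06,0.01,1],[0,0,-0.57,0.085,0.1,0.02,1],[0,0,-0.63,0.096,0.155,0.03,1],[0,0,-0.7,0.108,0.201,0.04,1]],
])

```text
t: 5.75
tool_pos: [0.4379, 0.2958, 0.1699]
tcp_rot: [0.398, 0.917, 0.0, 0.0]
ft_force: [-0.3, -0.9, 1.1]
gripper_width: 0.0853
gripper_force: 0.0
```

```bash
python3 - <<'E'
from g import *
s=st();print(s)
a=optics.snapshot("wrist");save(a,"w1.png")
for r in models.spot_point(a,"spacer_full")[:3]: print(r["score"],w(r["point"],a))
o=models.outline_of(a,"spacer_full")
im=cv2.cvtColor(a["pixels"],cv2.COLOR_RGB2BGR)
R=np.array(a["R"]);t=np.array(a["t"])
for r in o[:2]:
    v,u=np.nonzero(r["mask"]);d=np.c_[u-a["cx"],v-a["cy"]];rr=np.hypot(*d.T);th=rr/f(a)
    ray=np.c_[d/rr[:,None]*np.sin(th)[:,None],np.cos(th)]@R;o_=-R.T@t
    P=(o_+ray*((.05-o_[2])/ray[:,2])[:,None])[:,:2]
    rc=cv2.minAreaRect((P*1000).astype(np.float32));e,V=np.linalg.eigh(np.cov(P.T))
    print(r["score"],len(u),P.mean(0),rc,np.degrees(np.arctan2(V[1,1],V[0,1])),np.sqrt(12*e))
    im[r["mask"]]=im[r["mask"]]//2+np.array([0,0,120],np.uint8)
cv2.imwrite("pics/w1m.png",im)
E
```

```text
{'t': 5.75, 'q': array([ 0.3699,  0.3973,  1.4602, -0.0001,  1.2837, -0.3813]), 'qvel': array([ 0.2146,  0.7014, -0.8721,  0.0018,  0.1684, -0.0787]), 'tau': array([ -0.4839, -47.1511, -18.0305,   0.0538,  -0.2427,   0.145 ]), 'tool_pos': array([0.4379, 0.2958, 0.1699]), 'tcp_rot': array([0.3984, 0.9172, 0.0001, 0.0002]), 'ft_force': array([-0.2644, -0.9332,  1.0807]), 'torque': array([-0.0097, -0.0158, -0.0168]), 'gripper_force': 0.0, 'gripper_width': 0.08534664207317169}
0.96 [0.4334 0.291  0.0377]
0.73 [0.5817 0.4502 0.0274]
0.66 2640 [0.4336 0.2949] ((434.295166015625, 293.99566650390625), (31.916746139526367, 74.51258850097656), 43.08343505859375) 133.52776238993323 [0.031  0.0724]
0.57 44 [0.7347 0.2385] ((735.8424072265625, 237.9400177001953), (8.013717651367188, 22.273027420043945), 84.2440414428711) 170.37965022652787 [0.0074 0.021 ]
```

View pics/w1m.png

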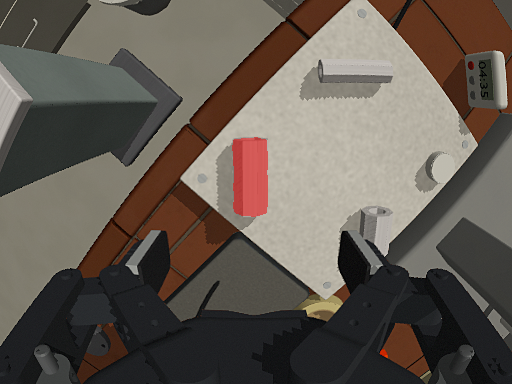

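Call:
drive_tool([
  [[0,0,0,0,0,0,1],[0,-0.12,0,0,0,0,1],[0,-0.25,0,0,0,0,1],[0,-0.37,0,0,0,0,1],[0,-0.5,0,0,0,0,1],[0,-0.5,0,0,0,0,1],[0,-0.5,0,0,0,0,1],[0,-0.5,0,0,0,0,1]],
])

```text
t: 6.9
tool_pos: [0.4365, 0.2944, 0.1706]
tcp_rot: [0.396, 0.909, -0.052, 0.119]
ft_force: [-0.0, -1.1, 0.4]
gripper_width: 0.0858
gripper_force: 0.0
```

```bash
python3 - <<'E'
from g import *
s=st();print(s["q"],s["tool_pos"],s["tcp_rot"])
a=optics.snapshot("wrist")
r=models.spot_point(a,"spacer_full")[0]; print(r["score"],w(r["point"],a))
r=models.outline_of(a,"spacer_full")[0]
R=np.array(a["R"]);t=np.array(a["t"])
v,u=np.nonzero(r["mask"]);d=np.c_[u-a["cx"],v-a["cy"]];rr=np.hypot(*d.T);th=rr/f(a)
ray=np.c_[d/rr[:,None]*np.sin(th)[:,None],np.cos(th)]@R;o_=-R.T@t
P=(o_+ray*((.05-o_[2])/ray[:,2])[:,None])[:,:2]
e,V=np.linalg.eigh(np.cov(P.T));print(o_,len(u),P.mean(0),cv2.minAreaRect((P*1000).astype(np.float32)),np.degrees(np.arctan2(V[1,1],V[0,1])))
Rt=down(133)*Ro.from_rotvec([0,-np.radians(15),0])
print(Rt.as_matrix())
ax=np.array([np.cos(np.radians(133)),np.sin(np.radians(133)),0])
c=np.array([.434,.294,.04])
for off in (.012,):
    # grasp line passes spacer axis at c+off*ax ; TCP z=.031
    g=c+off*ax; zt=Rt.apply([0,0,1]); k=(.031-.04)/zt[2]; tcp=g+k*zt
    print("tcp",tcp); go(tcp-.05*zt,Rt); go(tcp,Rt)
E
```

```text
[ 0.4921  0.3924  1.4947 -0.2713  1.1989 -0.1652] [0.4365 0.2944 0.1706] [ 0.3959  0.909  -0.0518  0.1195]
0.9 [0.4336 0.2902 0.0406]
[0.367  0.3682 0.291 ] 2975 [0.4317 0.2969] ((433.7080383300781, 294.70904541015625), (31.817615509033203, 80.05851745605469), 42.33628463745117) 132.32291355284931
[[-0.6588  0.7314  0.1765]
 [ 0.7064  0.682  -0.1893]
 [-0.2588  0.     -0.9659]]
tcp [0.4275 0.301  0.031 ]
turn [-0.0002 -0.0005 -0.0016] shift [ 0.0466 -0.0022  0.0818]
turn [-0.0002 -0.0005 -0.0016] shift [ 0.0466 -0.0022  0.1318]
```

Call:
drive_tool([
  [[0,0,0,0.016,-0.001,0.02,1],[0,0,0,0.032,-0.002,0.045,1],[0,0,0,0.047,-0.002,0.07,1],[0,0,0,0.047,-0.002,0.095,1],[0,0,0,0.047,-0.002,0.115,1],[0,0,0,0.047,-0.002,0.126,1],[0,0,0,0.047,-0.002,0.131,1],[0,0,0,0.047,-0.002,0.131,1]],
])

```text
t: 8.05
tool_pos: [0.4272, 0.3018, 0.0318]
tcp_rot: [0.396, 0.909, -0.052, 0.12]
ft_force: [-0.9, 1.4, 0.6]
gripper_width: 0.0852
gripper_force: 0.0
```

Call:
drive_tool([
  [[0,0,0,0,0,0,0.6],[0,0,0,0,0,0,0.4],[0,0,0,0,0,0,0.3],[0,0,0,0,0,0,0.2],[0,0,0,0,0,0,0.2],[0,0,0,0,0,0,0.2],[0,0,0,0,0,0,0.2],[0,0,0,0,0,0,0.2]],
], squeeze=60)

```text
t: 9.05
tool_pos: [0.4271, 0.302, 0.0322]
tcp_rot: [0.395, 0.909, -0.052, 0.12]
ft_force: [-1.5, 0.1, 4.9]
gripper_width: 0.0305
gripper_force: 60.1
```

Call:
drive_tool([
  [[0,0,0,-0.003,0,-0.01,0.2],[0,0,0,-0.008,0,-0.03,0.2],[0,0,0,-0.014,0,-0.052,0.2],[0,0.1,0,-0.02,0,-0.075,0.2],[0,0.2,0,-0.026,0,-0.098,0.2],[0,0.3,0,-0.032,0,-0.12,0.2],[0,0.4,0,-0.038,0,-0.142,0.2],[0,0.5,0,-0.044,0,-0.164,0.2]],
])

```text
t: 10.05
tool_pos: [0.4268, 0.3016, 0.2027]
tcp_rot: [0.399, 0.917, 0.001, -0.001]
ft_force: [0.7, 0.4, -0.0]
gripper_width: 0.0305
gripper_force: 59.5
```

```bash
python3 - <<'E'
from g import *
s=st();print(s["q"],s["tool_pos"],s["tcp_rot"],s["gripper_width"],s["gripper_force"])
b=None
for p,y in [((.28,.19,.22),125),((.29,.12,.22),112),((.31,0,.22),82),((.31,-.08,.22),60)]:
    b=go(p,down(y),base=b)
a=optics.snapshot("wrist");save(a,"w2.png")
E
```

```text
[ 0.3876  0.3562  1.4228  0.0019  1.3629 -0.3635] [0.4268 0.3016 0.2027] [ 0.3987  0.9171  0.0005 -0.0008] 0.03049342032803693 59.51616751262918
turn [ 0.0004 -0.0036  0.2671] shift [ 0.0185 -0.1835 -0.0173]
turn [0.     0.     0.4333] shift [-0.0631 -0.032   0.    ]
turn [0. 0. 1.] shift [-0.1188 -0.0264  0.    ]
turn [0.     0.     0.7333] shift [-0.0792  0.0111  0.    ]
```

View pics/w2.png

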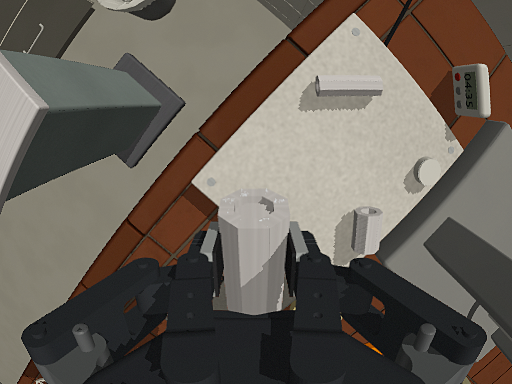

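Call:
drive_tool([
  [[0,0,0.05,0.003,-0.03,-0.003,0.2],[0,0,0.1,0.007,-0.07,-0.007,0.2],[0,0,0.16,0.011,-0.11,-0.01,0.2],[0,0,0.21,0.015,-0.15,-0.014,0.2],[0,0,0.27,0.018,-0.183,-0.017,0.2],[0,0,0.4,0,-0.197,-0.017,0.2],[0,0,0.55,-0.02,-0.21,-0.017,0.2],[0,0,0.7,-0.04,-0.223,-0.017,0.2]],
])

```text
t: 11.1
tool_pos: [0.2908, 0.1197, 0.2184]
tcp_rot: [0.56, 0.828, -0.0, 0.0]
ft_force: [1.2, 0.9, -0.1]
gripper_width: 0.0303
gripper_force: 59.7
```

Call:
drive_tool([
  [[0,0,0.12,-0.015,-0.003,0,0.2],[0,0,0.25,-0.03,-0.007,0,0.2],[0,0,0.37,-0.044,-0.01,0,0.2],[0,0,0.5,-0.059,-0.013,0,0.2],[0,0,0.62,-0.074,-0.016,0,0.2],[0,0,0.75,-0.089,-0.02,0,0.2],[0,0,0.87,-0.104,-0.023,0,0.2],[0,0,1,-0.119,-0.026,0,0.2]],
])

```text
t: 12.1
tool_pos: [0.3113, -0.0, 0.2183]
tcp_rot: [0.755, 0.655, -0.0, 0.0]
ft_force: [-0.5, 0.2, -1.1]
gripper_width: 0.0306
gripper_force: 59.7
```

```bash
cat >> g.py <<'E'
def tilt(phi,pd,flip=False): # tool z at yaw phi, pd deg below horizontal, tool x in the vertical plane, up (down if flip)
    f_,p=np.radians(phi),np.radians(pd);h=np.array([np.cos(f_),np.sin(f_),0]);k=np.array([0,0,1.])
    z=np.cos(p)*h-np.sin(p)*k;x=np.sin(p)*h+np.cos(p)*k
    if flip:x=-x
    return Ro.from_matrix(np.c_[x,np.cross(z,x),z])
# spacer centre in tool frame at grasp
Rg=Ro.from_quat([0.395,0.909,-0.052,0.12]);SC=Rg.inv().apply(np.array([.4338,.2938,.040])-np.array([.4271,.302,.0322]))
E
python3 - <<'E'
from g import *
s=st();print(s["q"],s["tool_pos"],s["tcp_rot"],SC,s["gripper_force"])
p=s["tool_pos"];b=None
for tl in (45,15): b=go((.30,-.06,.26),tilt(82 if tl==45 else 65,tl),base=b)
for phi in (45,65,82):
    R=tilt(phi,15);print(phi,"tcp above pin",np.array([.4335,-.0865,.11])-R.apply(SC))
E
```

```text
[-0.3866 -0.0437  1.8784 -0.0007  1.3068 -0.2445] [ 0.3113 -0.      0.2183] [ 0.7555  0.6552 -0.0002  0.0002] [-0.0122 -0.0007 -0.0048] 59.697818777058274
turn [ 0.0017  1.5012 -0.0042] shift [-0.061  -0.0027 -0.0417]
turn [-0.4964  0.9926  0.2866] shift [0. 0. 0.]
45 tcp above pin [ 0.4395 -0.0815  0.1206]
65 tcp above pin [ 0.4374 -0.0797  0.1206]
82 tcp above pin [ 0.4353 -0.0789  0.1206]
```

Call:
drive_tool([
  [[0,0.12,0,-0.008,0,-0.005,0.2],[0,0.25,0,-0.015,-0.001,-0.01,0.2],[0,0.37,0,-0.023,-0.001,-0.015,0.2],[0,0.5,0,-0.03,-0.002,-0.02,0.2],[0,0.62,0,-0.038,-0.002,-0.026,0.2],[0,0.75,0,-0.046,-0.002,-0.031,0.2],[0,0.87,0,-0.053,-0.003,-0.036,0.2],[0,1,0,-0.061,-0.003,-0.042,0.2]],
])

```text
t: 13.1
tool_pos: [0.2998, -0.0597, 0.2604]
tcp_rot: [0.729, 0.633, 0.196, -0.17]
ft_force: [-0.1, -0.0, -0.3]
gripper_width: 0.0309
gripper_force: 59.7
```

Call:
drive_tool([
  [[0,0.12,0,0,0,0,0.2],[0,0.25,0,0,0,0,0.2],[0,0.37,0,0,0,0,0.2],[0,0.5,0,0,0,0,0.2],[0,0.62,0,0,0,0,0.2],[0,0.75,0,0,0,0,0.2],[0,0.87,0,0,0,0,0.2],[0,1,0,0,0,0,0.2]],
])

```text
t: 14.1
tool_pos: [0.3002, -0.0596, 0.2604]
tcp_rot: [0.653, 0.567, 0.379, -0.329]
ft_force: [-0.3, -1.0, -1.1]
gripper_width: 0.0307
gripper_force: 59.7
```

```bash
python3 - <<'E'
from g import *
s=st();print(s["q"],s["tool_pos"],s["tcp_rot"])
b=go((.32,-.06,.24),tilt(65,15))
R=tilt(65,15);go(np.array([.4335,-.0865,.14])-R.apply(SC),R,base=b)
R=tilt(82,15);b=go((.32,-.06,.24),R);go(np.array([.4335,-.0865,.14])-R.apply(SC),R,base=b)
E
```

```text
[-1.1142  0.2243  1.8737  0.553   1.9508 -1.0207] [ 0.3002 -0.0596  0.2604] [ 0.6529  0.5674  0.3788 -0.3291]
turn [-0.5247  0.4882  0.2163] shift [-0.0165  0.0197  0.0122]
turn [0. 0. 0.] shift [-0.0782  0.1148  0.0538]
turn [ 0.0007  0.4919 -0.    ] shift [-0.0165  0.0197  0.0122]
turn [0. 0. 0.] shift [-0.0871  0.1168  0.0206]
```

Call:
drive_tool([
  [[-0.06,0.06,0.03,-0.002,0.002,0.002,0.2],[-0.13,0.12,0.05,-0.004,0.005,0.003,0.2],[-0.2,0.18,0.08,-0.006,0.007,0.005,0.2],[-0.26,0.24,0.11,-0.008,0.01,0.006,0.2],[-0.33,0.3,0.13,-0.01,0.012,0.008,0.2],[-0.39,0.37,0.16,-0.012,0.015,0.009,0.2],[-0.46,0.43,0.19,-0.014,0.017,0.011,0.2],[-0.525,0.488,0.216,-0.0165,0.02,0.012,0.2]],
])

```text
t: 15.1
tool_pos: [0.3204, -0.0603, 0.24]
tcp_rot: [0.67, 0.426, 0.513, -0.326]
ft_force: [-0.3, -0.1, -1.1]
gripper_width: 0.0307
gripper_force: 59.7
```

```bash
python3 - <<'E'
from g import *
s=st();print(s["q"],s["tool_pos"],s["tcp_rot"])
R=tilt(45,15);b=go(np.array([.40,-.095,.16])-R.apply(SC),R)
a=optics.snapshot("wrist");save(a,"w3.png");c=optics.snapshot("scene");save(c,"s3.png")
for n,q in(("wrist",a),("scene",c)):
  for r in models.spot_point(q,"spacer_full")[:2]: print(n,r["score"],w(r["point"],q))
  for r in models.spot_point(q,"pin_tip")[:1]: print(n,"tip",r["score"],w(r["point"],q))
print("pred",s["tool_pos"]+Ro.from_quat(s["tcp_rot"]).apply(SC))
cv2.imwrite("pics/ws3.png",cv2.resize(np.hstack([cv2.imread("pics/w3.png"),cv2.imread("pics/s3.png")]),(800,300)))
E
```

```text
[-1.261   0.3391  2.0686  0.7542  1.8544 -1.0767] [ 0.3204 -0.0603  0.24  ] [ 0.6701  0.426   0.5133 -0.3256]
turn [-0.6384  0.0038  0.1737] shift [-0.0646  0.09    0.0273]
wrist 0.9 [ 0.3146 -0.0714  0.2295]
wrist 0.69 [0.5675 0.3378 0.0398]
scene 0.9 [ 0.3166 -0.0645  0.2307]
scene 0.6 [0.7701 0.1879 0.0181]
scene tip 0.66 [ 0.4281 -0.0892  0.0427]
pred [ 0.3165 -0.0671  0.2294]
```

View pics/ws3.png

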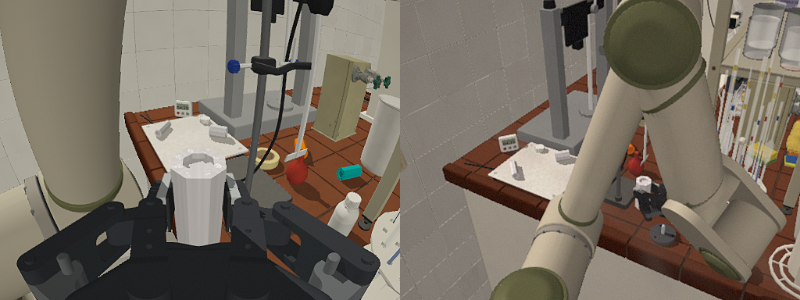

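Call:
drive_tool([
  [[-0.08,0,0.02,-0.008,0.011,0.003,0.2],[-0.16,0,0.04,-0.016,0.022,0.007,0.2],[-0.24,0,0.065,-0.024,0.034,0.01,0.2],[-0.32,0,0.087,-0.032,0.045,0.014,0.2],[-0.4,0,0.11,-0.04,0.056,0.017,0.2],[-0.48,0,0.13,-0.048,0.068,0.02,0.2],[-0.56,0,0.15,-0.056,0.079,0.024,0.2],[-0.638,0.004,0.174,-0.0645,0.09,0.027,0.2]],
])

```text
t: 16.4
tool_pos: [0.4062, -0.0903, 0.1708]
tcp_rot: [0.733, 0.305, 0.562, -0.232]
ft_force: [0.1, -0.5, -0.5]
gripper_width: 0.0306
gripper_force: 59.7
```

```bash
python3 - <<'E'
from g import *
s=st();print(s["q"],s["tool_pos"],s["tcp_rot"])
out=[]
for n in("scene","top","scene","wrist"):
  q=optics.snapshot(n)
  if n!="top": save(q,n+"4.png")
  for th in("pin_tip","pin_stand","spacer_full"):
    for r in models.spot_point(q,th)[:1]:
      p=w(r["point"],q);print(n,th,round(r["score"],2),p)
      if n=="scene" : print(np.array(w2px(p,q)))
print("pred",s["tool_pos"]+Ro.from_quat(s["tcp_rot"]).apply(SC))
c=cv2.imread("pics/scene4.png");cv2.imwrite("pics/s4.png",cv2.resize(c[200:380,270:510],(800,600),interpolation=cv2.INTER_CUBIC))
E
```

```text
[-1.197   0.5157  2.1553  1.0878  1.5138 -1.1438] [ 0.4062 -0.0903  0.1708] [ 0.7331  0.3051  0.5617 -0.2325]
scene pin_tip 0.55 [ 0.4307 -0.0857  0.0422]
[337.0743 287.6005]
scene pin_stand 0.83 [ 0.4273 -0.0838 -0.0029]
[334.0374 303.5742]
scene spacer_full 0.84 [ 0.4004 -0.096   0.1618]
[340.8115 253.9926]
top pin_tip 0.74 [ 0.4357 -0.0871  0.0388]
top pin_stand 0.59 [ 0.4282 -0.0853 -0.0005]
top spacer_full 0.88 [0.7683 0.1921 0.0119]
scene pin_tip 0.59 [ 0.4276 -0.0881  0.0424]
[337.5863 288.8907]
scene pin_stand 0.64 [ 0.4295 -0.0834 -0.0038]
[334.2441 303.1422]
scene spacer_full 0.68 [ 0.3998 -0.0946  0.161 ]
[339.9609 254.2677]
wrist spacer_full 0.84 [ 0.4007 -0.0985  0.1608]
pred [ 0.4002 -0.0953  0.1602]
```

View pics/s4.png

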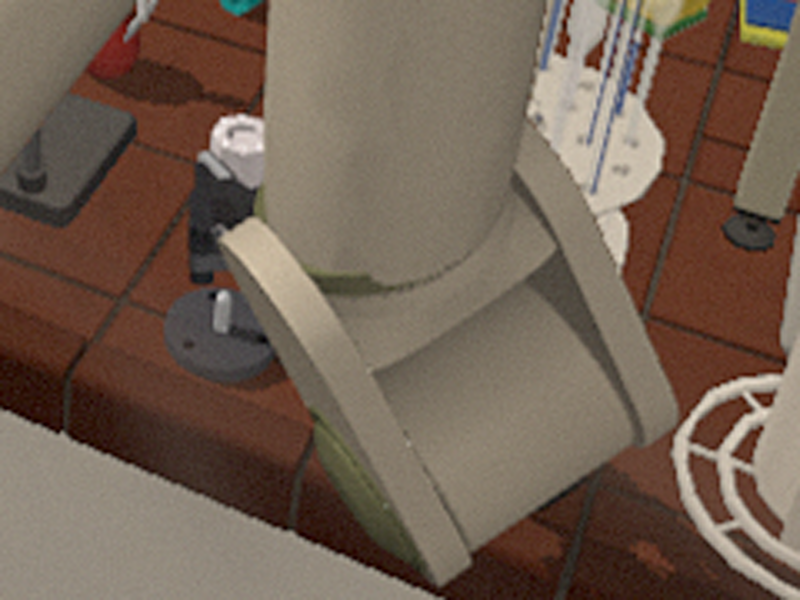

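```bash
cat > k.py <<'E'
from g import *
Ry=lambda a:Ro.from_euler("y",a);Rz=lambda a:Ro.from_euler("z",a)
def chain(q):
    A=Rz(q[0]);B=A*Ry(q[1]);C=B*Ry(q[2]);D=C*Rz(q[3]);E=D*Ry(q[4]);F=E*Rz(q[5]);return A,B,C,D,E,F
if __name__=="__main__":
    L=[json.loads(l) for l in open("log.jsonl")]
    L=[(np.array(q),np.array(p),Ro.from_quat(r)) for q,p,r in L]
    F0=chain(L[0][0])[5].inv()*L[0][2]
    print(F0.as_rotvec(),max((( chain(q)[5]*F0).inv()*R).magnitude() for q,p,R in L))
    # unknown: z1 | o2(x,y,z) in B | o3(x,z) in C | z,y,x in D | in E z,y ; 
    def row(q):
        A,B,C,D,E,F=[r.as_matrix() for r in chain(q)]
        return np.c_[A[:,[0,2]],B[:,[1,2]],C[:,[0,2]],D[:,[1]],E[:,[0,1,2]]]
    M=np.vstack([row(q) for q,_,_ in L]);y=np.hstack([p for _,p,_ in L])
    x,res,rk,sv=np.linalg.lstsq(M,y,rcond=1e-3);print(len(L),rk,sv,x,np.abs(M@x-y).max())
E
python3 k.py
```

```text
[-0.     -0.      1.5708] 8.798999020591313e-16
25 9 [9.7556 8.5931 8.361  2.3198 2.0965 0.8111 0.5287 0.4561 0.3981 0.    ] [ 0.      0.1301  0.1175  0.5371  0.103   0.3508  0.      0.     -0.
  0.2575] 6.661338147750939e-16
```

```bash
cat >> k.py <<'E'
from scipy.optimize import least_squares
lo=np.array([-3.11,-.89,.22,-1.42,.17,-2.88]);hi=np.array([3.11,2.33,2.48,4.56,2.85,2.88])
def fk(q):
    A,B,C,D,E,F=chain(q);w_=np.array([0,0,.1301])+B.apply([0,.1175,.5371])+C.apply([.103,0,.3508])
    return w_+F.apply([0,0,.2575]),F*Rz(np.pi/2),w_
def ik(p,R,q0):
    g=lambda q:np.r_[(fk(q)[0]-p)*5,(fk(q)[1].inv()*R).as_rotvec()]
    r=least_squares(g,np.clip(q0,lo+1e-3,hi-1e-3),bounds=(lo,hi));return r.x,np.abs(r.fun).max(),fk(r.x)[2]
E
python3 - <<'E'
from k import *
s=st();q=s["q"]
P=np.array([.432,-.086,0])
for phi in(45,60):
  for z in(.09,.073,.058):
    R=tilt(phi,15);print(phi,z,*ik(P+[0,0,z]-R.apply(SC),R,q))
R=tilt(45,15);b=go(P+[0,0,.09]-R.apply(SC),R)
for phi in(45,65,82):
    R=tilt(phi,15,True);p=np.array([.40,-.095,.2])-R.apply(SC);q0=q.copy();q0[5]+=np.pi;print("flip",phi,*ik(p,R,q0))
E
```

```text
45 0.09 [-1.1011  0.7232  2.1541  1.1998  1.3985 -1.316 ] 9.248157795127554e-13 [ 0.2621 -0.2569  0.1672]
45 0.073 [-1.1011  0.7723  2.1579  1.2089  1.3795 -1.3662] 3.3432923096654577e-11 [ 0.2621 -0.2569  0.1502]
45 0.058 [-1.1011  0.8156  2.1594  1.2174  1.3638 -1.409 ] 3.353461952571024e-10 [ 0.2621 -0.2569  0.1352]
60 0.09 [-1.0343  0.734   1.9756  1.0033  1.5334 -1.1966] 7.629508136375305e-12 [ 0.3121 -0.295   0.1672]
60 0.073 [-1.0343  0.7747  1.9788  1.0052  1.5098 -1.2338] 3.3119340603349195e-11 [ 0.3121 -0.295   0.1502]
60 0.058 [-1.0343  0.811   1.9801  1.0074  1.4898 -1.2655] 1.6184997786439226e-10 [ 0.3121 -0.295   0.1352]
turn [-0.0048  0.0032  0.003 ] shift [-0.0604  0.0164  0.0466]
flip 45 [-1.2172  0.4709  2.1454  1.0705  1.5496  2.0438] 6.589656598166015e-11 [ 0.2247 -0.2693  0.2536]
flip 65 [-1.0984  0.5405  1.9175  0.8847  1.746   2.1012] 3.270711479430588e-11 [ 0.2949 -0.3188  0.2536]
flip 82 [-0.9876  0.6041  1.7389  0.7464  1.916   2.0985] 4.163336342344336e-15 [ 0.3649 -0.3398  0.2536]
```

Call:
drive_tool([
  [[0,0,0,0.002,0.005,0.009,0.2],[0,0,0,0.004,0.011,0.019,0.2],[0,0,0,0.007,0.0165,0.0285,0.2],[0,0,0,-0.01,0.0165,0.033,0.2],[0,0,0,-0.027,0.0165,0.0375,0.2],[0,0,0,-0.044,0.0165,0.042,0.2],[-0.005,0.003,0.003,-0.0604,0.0165,0.0466,0.2],[-0.005,0.003,0.003,-0.0604,0.0165,0.0466,0.2]],
])

```text
t: 18.2
tool_pos: [0.4385, -0.0808, 0.0999]
tcp_rot: [0.733, 0.303, 0.562, -0.234]
ft_force: [-0.7, -0.5, -0.4]
gripper_width: 0.0306
gripper_force: 59.7
```

```bash
python3 - <<'E'
from g import *
s=st();print(s["q"],s["tool_pos"],s["ft_force"]);R=Ro.from_quat(s["tcp_rot"])
print("pred",s["tool_pos"]+R.apply(SC),"axis",R.apply([np.cos(np.radians(15)),0,-np.sin(np.radians(15))]))
q=optics.snapshot("scene");save(q,"s5.png")
for th in("pin_tip","spacer_full"):
    for r in models.spot_point(q,th)[:1]:
      p=w(r["point"],q);print(th,round(r["score"],2),p)
cv2.imwrite("pics/s5c.png",cv2.resize(cv2.imread("pics/s5.png")[215:335,280:440],(800,600),interpolation=cv2.INTER_CUBIC))
E
```

```text
[-1.0995  0.7253  2.1531  1.2009  1.3982 -1.3149] [ 0.4385 -0.0808  0.0999] [-0.68   -0.4672 -0.3782]
pred [ 0.4325 -0.0858  0.0894] axis [ 0.0012 -0.0016  1.    ]
pin_tip 0.67 [ 0.4309 -0.0869  0.0473]
spacer_full 0.66 [0.8037 0.0328 0.0194]
```

View pics/s5c.png

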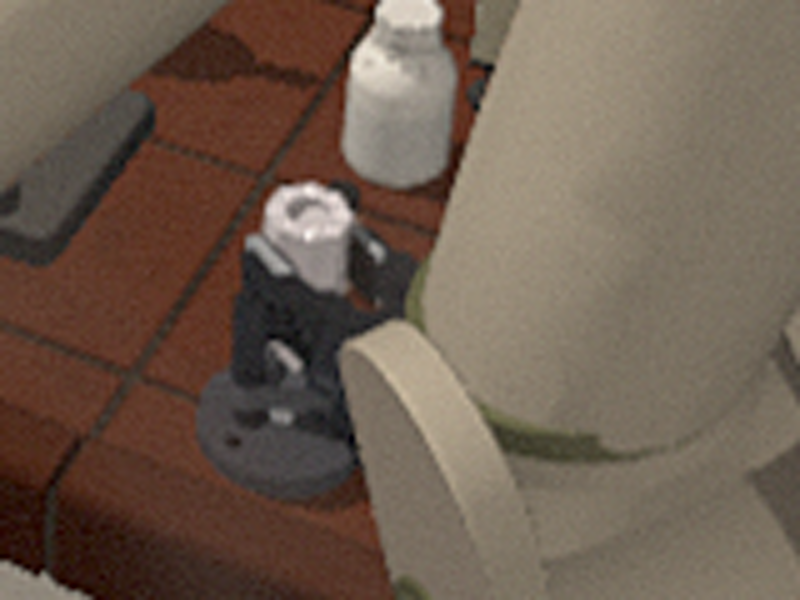

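```bash
python3 - <<'E'
from g import *
c=optics.snapshot("scene")
print(px2w(342.6,257.6,c,.1244),px2w(336.2,298.2,c,.012),px2w(336.6,287.9,c,.042))
E
```

```text
[ 0.4334 -0.0898  0.1244] [ 0.4302 -0.0864  0.012 ] [ 0.4297 -0.0851  0.042 ]
```

Call:
drive_tool([
  [[0,0,0,-0.002,-0.001,0.0005,0.2],[0,0,0,-0.004,-0.001,0.001,0.2],[0,0,0,-0.006,-0.001,0.0016,0.2],[0,0,0,-0.008,-0.001,0.002,0.2],[0,0,0,-0.01,-0.001,0.0027,0.2],[0,0,0,-0.012,-0.001,0.0032,0.2],[0,0,0,-0.0145,-0.001,0.0039,0.2],[0,0,0,-0.0145,-0.001,0.0039,0.2]],
])

```text
t: 19.4
tool_pos: [0.4374, -0.0803, 0.0853]
tcp_rot: [0.733, 0.303, 0.562, -0.233]
ft_force: [0.1, -0.1, -1.3]
gripper_width: 0.0308
gripper_force: 59.7
```

Call:
drive_tool([
  [[0,0,0,-0.0005,0,0.0001,0.2],[0,0,0,-0.001,0,0.0003,0.2],[0,0,0,-0.0015,0,0.0004,0.2],[0,0,0,-0.002,0,0.0005,0.2],[0,0,0,-0.0025,0,0.0007,0.2],[0,0,0,-0.003,0,0.0008,0.2],[0,0,0,-0.0035,0,0.0009,0.2],[0,0,0,-0.0035,0,0.0009,0.2]],
])

```text
t: 20.4
tool_pos: [0.4374, -0.0804, 0.0818]
tcp_rot: [0.733, 0.304, 0.562, -0.233]
ft_force: [0.0, -0.8, -0.1]
gripper_width: 0.0302
gripper_force: 59.7
```

Call:
drive_tool([
  [[0,0,0,-0.001,0,0.0003,0.2],[0,0,0,-0.002,0,0.0005,0.2],[0,0,0,-0.003,0,0.0008,0.2],[0,0,0,-0.004,0,0.0011,0.2],[0,0,0,-0.005,0,0.0013,0.2],[0,0,0,-0.006,0,0.0016,0.2],[0,0,0,-0.006,0,0.0016,0.2],[0,0,0,-0.006,0,0.0016,0.2]],
])

```text
t: 21.4
tool_pos: [0.4374, -0.0804, 0.0757]
tcp_rot: [0.733, 0.304, 0.562, -0.233]
ft_force: [-0.9, -0.3, -1.4]
gripper_width: 0.0302
gripper_force: 59.7
```

Call:
drive_tool([
  [[0,0,0,-0.001,0,0.0003,0.2],[0,0,0,-0.003,0,0.0008,0.2],[0,0,0,-0.005,0,0.0013,0.2],[0,0,0,-0.007,0,0.0019,0.2],[0,0,0,-0.009,0,0.0024,0.2],[0,0,0,-0.01,0,0.0027,0.2],[0,0,0,-0.01,0,0.0027,0.2],[0,0,0,-0.01,0,0.0027,0.2]],
])

```text
t: 22.4
tool_pos: [0.4374, -0.0803, 0.0653]
tcp_rot: [0.733, 0.304, 0.562, -0.233]
ft_force: [-0.0, -0.0, -0.4]
gripper_width: 0.0307
gripper_force: 59.7
```

```bash
python3 - <<'E'
from g import *
s=st();print(s["q"],s["tool_pos"],s["ft_force"]);R=Ro.from_quat(s["tcp_rot"])
print("pred",s["tool_pos"]+R.apply(SC))
q=optics.snapshot("scene");save(q,"s6.png")
cv2.imwrite("pics/s6c.png",cv2.resize(cv2.imread("pics/s6.png")[215:335,280:440],(800,600),interpolation=cv2.INTER_CUBIC))
E
```

```text
[-1.1019  0.8253  2.1622  1.2193  1.3595 -1.421 ] [ 0.4374 -0.0803  0.0653] [-0.0089 -0.008  -0.4389]
pred [ 0.4314 -0.0853  0.0548]
```

View pics/s6c.png

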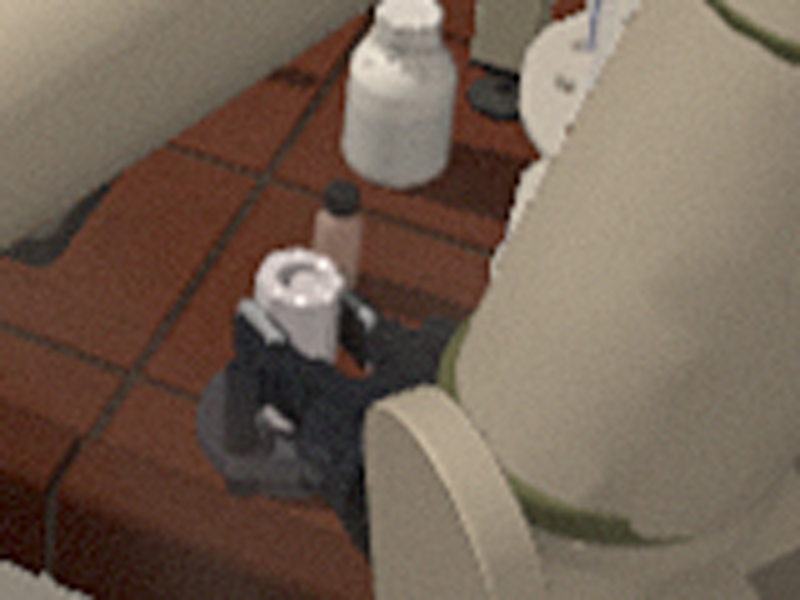

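```bash
python3 - <<'E'
from k import *
s=st();q=s["q"]
C=np.array([.39,-.11,.215])
R0=tilt(45,15);p0=C-R0.apply(SC);b=go(np.array([.431,-.0855,.215])-R0.apply(SC),R0);b=go(p0,R0,base=b)
R1=tilt(45,-15,True);qq=q.copy()
for k,(pd,roll) in enumerate([(15,0),(15,30),(15,60),(15,90),(5,120),(-5,150),(-15,180)]):
    R=tilt(45,pd)*Rz(np.radians(roll));p=C-R.apply(SC)
    x,e,wc=ik(p,R,qq);qq=x;print(pd,roll,x,e,wc);b=go(p,R,base=b)
print((R.inv()*R1).magnitude())
E
```

```text
turn [0.0003 0.0002 0.    ] shift [ 0.1547 -0.0001 -0.0419]
turn [0. 0. 0.] shift [-0.012  -0.0117 -0.0447]
15 0 [-1.2416  0.375   2.0874  1.0533  1.6367 -0.9702] 1.5631940186722204e-13 [ 0.2201 -0.2809  0.2922]
turn [0. 0. 0.] shift [0. 0. 0.]
15 30 [-1.2352  0.3863  2.0738  1.0585  1.6344 -0.4426] 1.0777675973905332e-10 [ 0.224  -0.2855  0.2903]
turn [-0. -0.  1.] shift [-0.002  0.006  0.   ]
15 60 [-1.2331  0.402   2.0676  1.0597  1.6286  0.0733] 2.1865918797825396e-10 [ 0.2261 -0.2893  0.2857]
turn [0. 0. 1.] shift [-0.002  0.006 -0.   ]
15 90 [-1.2356  0.4182  2.0703  1.0567  1.6207  0.5797] 9.741930040441107e-10 [ 0.2259 -0.2914  0.2797]
turn [-0.  0.  1.] shift [-0.002  0.006 -0.   ]
5 120 [-1.2588  0.5456  2.1182  1.1071  1.7026  0.9491] 8.351487557067827e-11 [ 0.2188 -0.2957  0.2303]
turn [ 0.3257 -0.0873  0.9974] shift [-0.002   0.0051  0.0011]
-5 150 [-1.2611  0.6803  2.1606  1.1373  1.791   1.3205] 6.270024222043703e-10 [ 0.2166 -0.2912  0.1821]
turn [ 0.2384 -0.2384  0.9974] shift [-0.0025  0.0052  0.0018]
-15 180 [-1.2434  0.8129  2.193   1.1496  1.8904  1.6989] 1.1796119636642288e-15 [ 0.2191 -0.2799  0.1378]
turn [ 0.0873 -0.3257  0.9974] shift [-0.0029  0.0055  0.0021]
1.8619006149354548e-16
```

Call:
drive_tool([
  [[0,0,0,0.01,0,-0.0027,0.2],[0,0,0,0.025,0,-0.0068,0.2],[0,0,0,0.045,0,-0.0122,0.2],[0,0,0,0.067,0,-0.0182,0.2],[0,0,0,0.089,0,-0.024,0.2],[0,0,0,0.111,0,-0.03,0.2],[0,0,0,0.133,0,-0.036,0.2],[0,0,0,0.155,0,-0.042,0.2]],
])

```text
t: 23.45
tool_pos: [0.4367, -0.08, 0.2272]
tcp_rot: [0.733, 0.304, 0.562, -0.233]
ft_force: [0.3, -0.2, -0.6]
gripper_width: 0.0309
gripper_force: 59.7
```

Call:
drive_tool([
  [[0,0,0.1,-0.002,-0.002,-0.006,0.2],[0,0,0.22,-0.004,-0.003,-0.012,0.2],[0,0,0.35,-0.005,-0.005,-0.018,0.2],[0,0,0.48,-0.007,-0.006,-0.024,0.2],[0,0,0.61,-0.008,-0.008,-0.03,0.2],[0,0,0.74,-0.01,-0.009,-0.036,0.2],[0,0,0.87,-0.011,-0.01,-0.04,0.2],[0,0,1,-0.012,-0.011,-0.045,0.2]],
])

```text
t: 24.45
tool_pos: [0.396, -0.1052, 0.2264]
tcp_rot: [0.787, 0.103, 0.482, -0.371]
ft_force: [0.3, -0.7, -0.4]
gripper_width: 0.0305
gripper_force: 59.8
```

Call:
drive_tool([
  [[0,0,0.12,0,0,0,0.2],[0,0,0.25,0,0,0,0.2],[0,0,0.37,0,0,0,0.2],[0,0,0.5,0,0,0,0.2],[0,0,0.62,0,0,0,0.2],[0,0,0.75,0,0,0,0.2],[0,0,0.87,0,0,0,0.2],[0,0,1,0,0,0,0.2]],
])

```text
t: 25.45
tool_pos: [0.3961, -0.1052, 0.2264]
tcp_rot: [0.787, -0.104, 0.37, -0.483]
ft_force: [0.1, 0.9, -1.4]
gripper_width: 0.0304
gripper_force: 59.8
```

Call:
drive_tool([
  [[0,0,0.12,0,0,0,0.2],[0,0,0.25,0,0,0,0.2],[0,0,0.37,0,0,0,0.2],[0,0,0.5,0,0,0,0.2],[0,0,0.62,0,0,0,0.2],[0,0,0.75,0,0,0,0.2],[0,0,0.87,0,0,0,0.2],[0,0,1,0,0,0,0.2]],
])

```text
t: 26.45
tool_pos: [0.3961, -0.1052, 0.2265]
tcp_rot: [0.733, -0.304, 0.232, -0.563]
ft_force: [-0.1, -1.0, -0.9]
gripper_width: 0.0304
gripper_force: 59.8
```

Call:
drive_tool([
  [[0.04,-0.01,0.12,0,0,0,0.2],[0.08,-0.02,0.25,0,0,0,0.2],[0.12,-0.03,0.37,0,0,0,0.2],[0.16,-0.04,0.5,0,0,0,0.2],[0.2,-0.05,0.62,0,0,0,0.2],[0.24,-0.065,0.75,0,0,0,0.2],[0.285,-0.076,0.87,0,0,0,0.2],[0.326,-0.087,0.997,0,0,0,0.2]],
])

```text
t: 27.45
tool_pos: [0.3962, -0.1053, 0.2265]
tcp_rot: [-0.584, 0.449, -0.088, 0.67]
ft_force: [0.5, -0.4, -1.3]
gripper_width: 0.0305
gripper_force: 59.8
```

Call:
drive_tool([
  [[0.03,-0.03,0.12,0,0,0,0.2],[0.06,-0.06,0.25,0,0,0,0.2],[0.09,-0.09,0.37,0,0,0,0.2],[0.12,-0.12,0.5,0,0,0,0.2],[0.15,-0.15,0.62,0,0,0,0.2],[0.18,-0.18,0.75,0,0,0,0.2],[0.21,-0.21,0.87,0,0,0,0.2],[0.238,-0.238,0.997,0,0,0,0.2]],
])

```text
t: 28.45
tool_pos: [0.3962, -0.1054, 0.2265]
tcp_rot: [-0.411, 0.536, 0.097, 0.731]
ft_force: [-1.0, 0.0, -0.5]
gripper_width: 0.0306
gripper_force: 59.8
```

```bash
python3 - <<'E'
from k import *
s=st();print(s["q"],s["tool_pos"],s["gripper_force"],s["gripper_width"])
R=tilt(45,-15,True);go(np.array([.39,-.11,.21])-R.apply(SC),R)
E
```

```text
[-1.2619  0.6158  2.1625  1.1498  1.8173  1.3802] [ 0.3962 -0.1054  0.2265] 59.79853590019047 0.030617478838634544
turn [ 0.0874 -0.3254  0.9946] shift [ 0.0224  0.0151 -0.0022]
```

Call:
drive_tool([
  [[0.01,-0.05,0.14,0.003,0.002,0,0.2],[0.03,-0.1,0.29,0.006,0.004,-0.001,0.2],[0.04,-0.14,0.43,0.01,0.006,-0.001,0.2],[0.05,-0.19,0.57,0.013,0.009,-0.001,0.2],[0.06,-0.23,0.72,0.016,0.011,-0.002,0.2],[0.075,-0.28,0.86,0.019,0.013,-0.002,0.2],[0.087,-0.325,0.995,0.022,0.015,-0.002,0.2],[0.087,-0.325,0.995,0.022,0.015,-0.002,0.2]],
])

```text
t: 29.45
tool_pos: [0.3951, -0.1041, 0.1995]
tcp_rot: [-0.234, 0.562, 0.303, 0.733]
ft_force: [0.4, 0.1, -1.2]
gripper_width: 0.0306
gripper_force: 59.8
```

Call:
drive_tool([
  [[0,0,0,0,0,0,0.2],[0,0,0,0,0,0,0.2],[0,0,0,0,0,0,0.2],[0,0,0,0,0,0,0.2],[0,0,0,0,0,0,0.2],[0,0,0,0,0,0,0.2],[0,0,0,0,0,0,0.2],[0,0,0,0,0,0,0.2]],
])

```text
t: 30.45
tool_pos: [0.3952, -0.1042, 0.1993]
tcp_rot: [-0.234, 0.562, 0.303, 0.733]
ft_force: [1.2, -0.5, -0.3]
gripper_width: 0.0305
gripper_force: 59.8
```

```bash
python3 - <<'E'
from k import *
s=st();R=Ro.from_quat(s["tcp_rot"]);c=np.radians(15)
print(s["q"],s["qvel"],"centre",s["tool_pos"]+R.apply(SC),"axis",R.apply([np.cos(c),0,-np.sin(c)]),s["gripper_force"])
q=optics.snapshot("scene");save(q,"s7.png")
for r in models.spot_point(q,"spacer_full")[:1]: print(r["score"],w(r["point"],q))
u,v=map(int,w2px([.39,-.11,.21],q));im=cv2.imread("pics/s7.png")[max(v-75,0):v+105,max(u-120,0):u+120]
cv2.imwrite("pics/s7c.png",cv2.resize(im,(800,600),interpolation=cv2.INTER_CUBIC))
E
```

```text
[-1.2431  0.8276  2.1925  1.1455  1.8839  1.6835] [ 0.0013  0.0001  0.0008  0.001  -0.0015 -0.0002] centre [ 0.3902 -0.1101  0.2099] axis [ 0.0007 -0.0016 -1.    ] 59.820232226047665
0.72 [0.5802 0.4433 0.0269]
```

View pics/s7c.png

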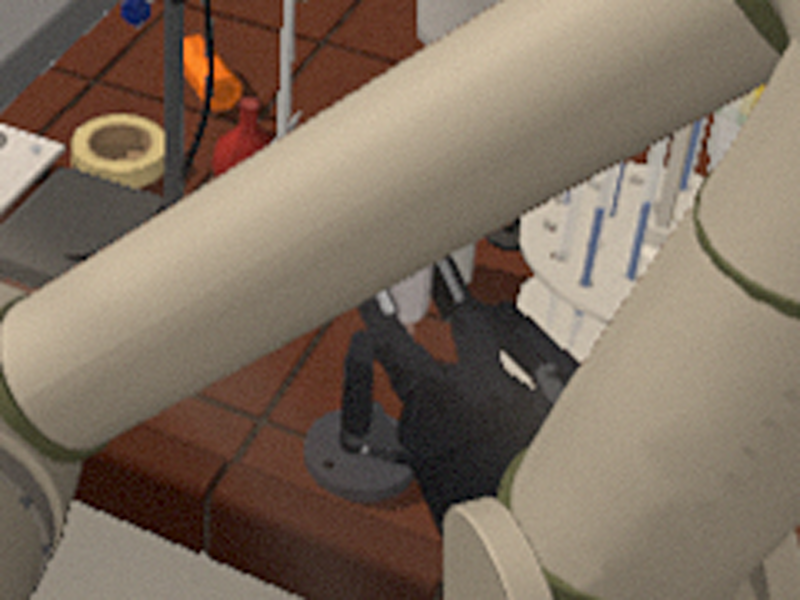

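The spacer is still gripped upright at z ≈ 0.21. The end that took the pin now faces up, and nothing else has moved.

```bash
python3 -c "
from plant import order;print(order.sign_off())"
```

```text
the job is handed in; nothing more can be done
None
```

The full-size spacer's first end went about 22 mm onto the pin without resistance, so I took that as the deep hole and turned the spacer over; I handed it in held upright, deep hole up, middle at about 0.21 m; no verdict came back, and the arm hid the spacer's top in the last picture, so its final pose is from the measured arm pose.

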